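# Draw the base board from under the sample stack

## Task

Draw the bottom board of the pile out through the red gate by the white block on its front end, and slide it along the track until its front edge is up against the blue sprung pad of the end stop; press it home there for about a second, lightly (about 6 newtons, never as much as 10), then let go with the edge still resting on the pad. The pile above, with the slim wooden tower on top, must settle down behind the gate still neatly piled and standing: do not touch it, and leave the bottle, cup and cork alone.

Things in the scene. Friction and masses are not known exactly. Their poses are not given: they have to be found in the camera images.
- jig: Fixed feed track. x axis = draw direction, from the pile (-x end) to the stop (+x end); z up; origin on the bench under the middle of the centre line. Floor plate top at z = 6 mm. Aluminium rails (10 mm wide, inner faces y = +-47 mm, 2 mm play beside the board, tops z = 20 mm) from x = -65 to 225 mm; wooden cheeks (inner faces y = +-48 mm, tops z = 40 mm) beside the pile, x = -205 to -75 mm.
- gate: Fixed red gate bar across the track, holding the pile back while the board passes under it: from x = -80 to -68 mm of the jig, underside 17 mm above the bench (4 mm above the board), top 35 mm. Origin: on the track floor under its middle.
- stop: Fixed steel bar across the track, 22 x 88 x 16 mm, face 186 to 198 mm along the jig's x. Origin: middle of that face's lower edge; x as the jig's, away from the board. From the face a sprung plunger with a blue pad (26 mm wide, 14 mm tall, 1 to 15 mm above the floor) sticks out 6 to 40 mm towards the board, set differently each time and not measured: feel for it. Spring 6 N/mm, damped.
- board: Loose brown board 195 (x) x 90 (y) x 7 mm, 0.16 kg, flat on the track's floor, bottom of the pile; its rear 45 mm is bevelled down to 2 mm. Origin: centre of its underside; x along the draw. The white block fixed on its front end, 28 (x) x 32 (y) x 34 mm, is the handle, gripped across y. Friction drags the pile to the gate; drawing takes 4 to 15 N, about 1 to 3 N once clear.
- board_block (a point): Centre of the top face of the white block (41 mm above the board's underside, 77.5 mm ahead of the board's origin; axes as the board's).
- board_nose (a point): Middle of the board's front edge, at half its thickness; this edge meets the pad. Leaning down on the board adds floor friction, which takes up part of the push.
- board_tail (a point): Middle of the board's rear edge, at half its thickness.
- tile: Grey concrete tile 80 x 84 x 20 mm, 0.15 to 0.28 kg, loose, lying on the board, 2 to 8 mm behind the gate; lowest of the pile. Origin: centre of its underside.
- ply: Plywood square 78 x 80 x 12 mm, loose, lying on the tile. Origin: centre of its underside.
- slip: Orange-brown terracotta sample 74 x 76 x 14 mm, 0.09 to 0.17 kg, loose, lying on the plywood. Origin: centre of its underside.
- tower: Slim dark wooden tower model 30 x 30 x 64 mm with pale bands, loose, standing on top of the pile (its top 123 mm above the bench at the start). It falls easily if the pile is jerked or tipped. Origin: centre of its underside.
- glue: White glue bottle with orange cap, 44 mm across, 110 mm tall, bystander. Origin: centre of its underside.
- cup: Black cup, 72 mm across the rim, 85 mm tall, bystander. Origin: centre of its underside.
- offcut: Cork offcut 90 x 50 x 18 mm, bystander. Origin: centre of its underside.
There are look-alikes about, which are no part of the job. There is more than one size of the board; the job needs the smallest.

How it is judged:
On the way, in this order (a step that is already met when the one before it is completed fails the run):
1. the board is drawn wholly out from under the pile and past the gate, the tower standing (x of board_tail in the frame of jig above -0.067 m and angle between tower's own z axis and vertical below 0.2 rad), for 0.1 s.
2. the board is pressed home against the stop's pad with more than 3 N (contact force between board and stop above 3 N), for 0.4 s.
At the end, for the whole second after the job is handed in: Board flat on the track, front edge resting on the stop's pad (over 0.2 N), square within 0.05 rad; tile flat on the track floor behind the gate, each sheet above within 12 mm of the one below; tower upright on top (within 0.1 rad, within 30 mm of the terracotta's middle); all at rest (contact force between board and stop above 0.2 N and x of board_nose in the frame of stop between -0.044 and -0.002 m and angle between the x axis of board and the x axis of jig, either way round below 0.05 rad and z of board in the frame of jig below 0.009 m and angle between each of board, tile's own z axis and vertical below 0.05 rad and angle between tower's own z axis and vertical below 0.1 rad and z of tile in the frame of jig below 0.01 m and x of tile in the frame of jig between -0.145 and -0.113 m and horizontal distance between ply and tile below 0.012 m and horizontal distance between slip and ply below 0.012 m and horizontal distance between tower and slip below 0.03 m and z of tower in the frame of jig above 0.049 m and linear speed of each of board, tile, ply, slip, tower below 0.02 m/s); the robot touches nothing.
It fails at once if the board is pressed against the stop's pad with more than 10 N (contact force between board and stop above 10 N).
It fails at once if the tower topples or the pile is tipped (tower beyond 0.35 rad, tile beyond 0.22 rad) (angle between tower's own z axis and vertical above 0.35 rad or angle between tile's own z axis and vertical above 0.22 rad).
It fails at once if the robot touches the pile (contact force between any of the fingers, the arm and tile above 0.5 N or contact force between any of the fingers, the arm and ply above 0.5 N or contact force between any of the fingers, the arm and slip above 0.5 N or contact force between any of the fingers, the arm and tower above 0.5 N).
It fails at once if the bottle, the cup or the cork is moved by more than 15 mm (distance of any of glue, cup, offcut from where it was at the start of the episode above 0.015 m).
It also fails if it takes over 67 s, if anything falls off the work surface, if the arm or the gripper's body presses on something with over 40 N, if the wrist force passes 120 N, or if a joint passes its speed limit or range.

## Robot

A 7-joint arm with a two-finger parallel gripper is mounted at the origin on the work surface. World frame = base frame: x ahead of the robot, y to its left, z up, the work surface at z = 0. Lengths are in m, angles in rad, forces in N, time in s.
With the tool pointing down it reaches from about 0.4 to 0.85 m from the base axis. Payload 4.4 kg.
Tool frame: the origin (TCP) lies at the very end of the fingers, on their centre line; the grasp point (between the pads) lies 19 mm behind it (ctrl.grasp_offset is the z of the grasp point in the tool frame, in m); z points along the fingers, y is the direction in which the jaws open and shut (so a half turn about z gives the same grasp; the last joint's range is limited). The gripper opens to 94 mm and grips with 3 to 60 N. Pads are 16 mm wide; open, the fingers measure 119 mm over their backs; the gripper's body (75 mm by 177 mm) begins 78 mm behind the grasp point.
Start: joints at [1.269, 0.628, 0.038, 1.517, -0.027, 0.996, -0.02], TCP at [0.152, -0.632, 0.205] pointing down, gripper open.
Joint ranges: [-3.06, 3.06], [-0.37, 2.12], [-1.25, 1.32], [0.18, 2.47], [-1.1, 4.24], [0.23, 1.98], [-2.94, 2.94]. Speed limits (rad/s): [2.57, 2.57, 3.14, 3.14, 3.14, 3.14, 3.14].

## Interface

Orientations are given as a unit quaternion [w, x, y, z].
In Python, from cell import ctrl gives the robot as it stands. The module is installed in compiled form; this text tells all that it offers. Calls block until the motion is done:
- ctrl.movep(position, orientation): joint-space move of the TCP to a pose.
- ctrl.movel(position, vel=0.15, orientation=None, max_force=None): straight line of the TCP; orientation=None keeps the orientation; vel is the mean speed in m/s. With max_force (N) it stops when the force on the tool has changed by that much, and returns True; else False.
- ctrl.set_joints(angles): joint-space move.
- ctrl.grip(opening, newtons=None): finger opening in m; newtons is the grip in N (None keeps the last); returns when the fingers have stopped.
- ctrl.wait(seconds).
- ctrl.inverse_kinematics(position, orientation): joint angles nearest the present ones, or None.
- ctrl.get_state(): the state.
- ctrl.capture(name): name is "scene" or "top" or "wrist"; returns (picture, depth): 400x640x3 uint8, blue, green, red; 400x640 float32, m along the optical axis (not along the pixel's ray), 0 where there is no reading.
- ctrl.camera_params(name): a dict with "fx", "fy", "cx", "cy" (pixels), "cam_to_world" (4x4, takes a point from camera to world coordinates). Camera axes: x right, y down, z forward; pixel columns grow to the right and rows downward; lengths in m; the calibration is good to about 2 mm. The wrist camera is an equidistant fisheye: a pixel r from the principal point sees the ray r / f radians off the axis. A picture is of the moment at which its call begins: read the wrist's pose just before it. camera_params takes no time and is no camera call; for the wrist camera it gives the pose at the moment of the call.
A pose or a line that the arm cannot do raises ctrl.MotionError and nothing moves.
- ctrl.close_job(): hands the job in, once; it reports no verdict.
The state is a dict: "time": time; "qpos": joint angles; "qvel": joint speeds; "joint_torque": joint torques, N m; "eef_pos": TCP position; "ee_rot": TCP orientation; "ft_force": force on the tool from outside, world axes, zero at the start; "ft_torque": the same for the moment, N m; "opening": finger opening in m.
Only numpy, scipy, OpenCV 4.12 (cv2) and the standard library are available. Lean on these libraries where they do the work, as an engineer would, in place of code of your own. Each camera call takes 0.05 s, during which the arm holds its last target. There are 200 camera calls.

## Working session

There is one attempt and no reset: what is moved stays moved. The work goes in short steps, each a Python script; the robot and the scene stay as the last script left them, time stands still between calls to the robot, and variables do not carry over. Pictures are saved under pics/ and viewed, about 8 in all and at most 12, crops included, and the job is handed in when it is done.

```bash
mkdir -p pics; ls
python3 - <<'E'
from cell import ctrl
import cv2,numpy as np
for n in ("scene","top"):
    im,d=ctrl.capture(n); cv2.imwrite(f"pics/{n}0.png",im); np.savez(f"pics/{n}0.npz",im=im,d=d)
    p=ctrl.camera_params(n); print(n,{k:np.round(v,4).tolist() for k,v in p.items()})
print(ctrl.get_state(),ctrl.grasp_offset)
E
```

```text
pics
scene {'fx': 440.7378, 'fy': 440.7378, 'cx': 320.1769, 'cy': 193.7802, 'cam_to_world': [[-0.814, 0.3837, -0.4361, 1.1234], [0.5809, 0.5313, -0.6167, 0.753], [-0.0049, -0.7553, -0.6553, 0.7942], [0.0, 0.0, 0.0, 1.0]]}
top {'fx': 360.8492, 'fy': 360.8492, 'cx': 325.4845, 'cy': 200.5857, 'cam_to_world': [[0.0311, -0.9778, 0.2071, 0.4492], [-0.9995, -0.0316, 0.0008, 0.0462], [0.0057, -0.2071, -0.9783, 1.0502], [0.0, 0.0, 0.0, 1.0]]}
{'time': 0.1, 'qpos': array([ 1.26916844,  0.62924415,  0.03845618,  1.51822153, -0.02696039,
        0.99628941, -0.02000739]), 'qvel': array([-0.00016544, -0.00174114,  0.00021508, -0.00333697,  0.0019398 ,
        0.00030376, -0.00069584]), 'joint_torque': array([ 1.83357406e-03, -5.50787187e+01,  1.14667855e+00, -1.87114012e+01,
       -5.22946590e-02,  1.93281187e-02,  8.31861530e-05]), 'eef_pos': array([ 0.15174947, -0.63144992,  0.2046673 ]), 'ee_rot': array([-8.12772853e-04,  9.93055515e-01,  1.17643823e-01, -1.23858491e-04]), 'ft_force': array([-0.4400339, -0.4891701, -1.0545803]), 'ft_torque': array([ 0.03049321,  0.02527103, -0.01485588]), 'opening': 0.0939123042893535} -0.0188
```

View pics/scene0.png

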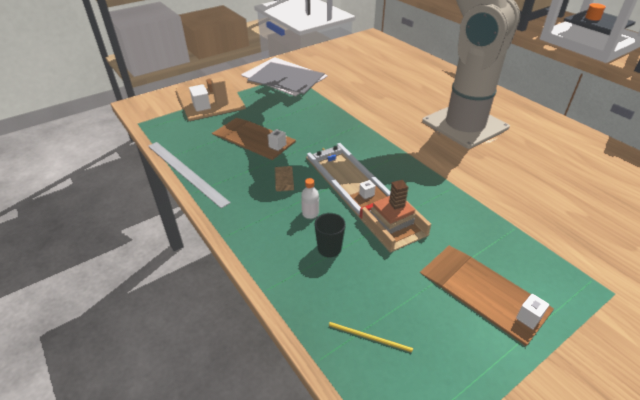

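View pics/top0.png

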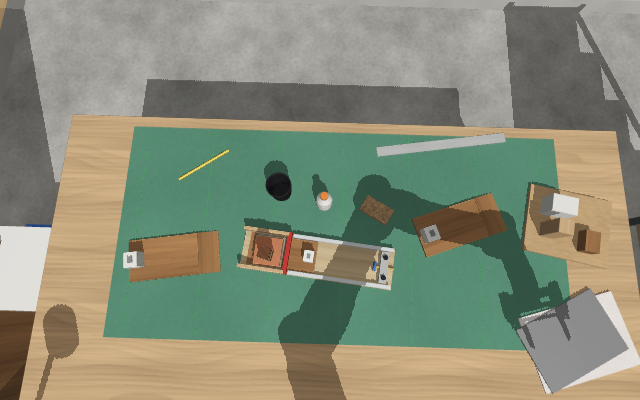

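The scene view shows three boards with white blocks: top-view (130,260) and (430,233) lie loose on the mat. The third, at (308,256), is in the track just ahead of the red gate (288,253), with the pile and tower at (266,248). That third one is the job's board. The stop is at (384,267), with the blue pad near (374,266). I'll confirm it with a crop while measuring.

```bash
cat > h.py <<'E'
import numpy as np,cv2
def pts(n,d,p,mask):
    v,u=np.nonzero(mask&(d>0)); z=d[v,u]
    c=np.c_[(u-p["cx"])/p["fx"]*z,(v-p["cy"])/p["fy"]*z,z]
    T=np.array(p["cam_to_world"]); return c@T[:3,:3].T+T[:3,3],u,v
E
python3 - <<'E'
from cell import ctrl
from h import *
for n,(x0,y0,x1,y1) in (("top",(225,215,405,300)),("scene",(300,140,435,255))):
    f=np.load(f"pics/{n}0.npz"); im,d=f["im"],f["d"]; p=ctrl.camera_params(n)
    cv2.imwrite(f"pics/{n}c.png",cv2.resize(im[y0:y1,x0:x1],None,fx=4,fy=4,interpolation=cv2.INTER_CUBIC))
    hsv=cv2.cvtColor(im,cv2.COLOR_BGR2HSV).astype(int); H,S,V=hsv[...,0],hsv[...,1],hsv[...,2]
    roi=np.zeros(H.shape,bool); roi[y0:y1,x0:x1]=1
    P,u,v=pts(n,d,p,roi); 
    def rep(name,m):
        P,u,v=pts(n,d,p,m&roi)
        if len(P)<3: print(n,name,len(P));return
        r=cv2.minAreaRect(P[:,:2].astype(np.float32)*1000)
        print(n,name,len(P),"px",u.mean().round(),v.mean().round(),"xyz med",np.median(P,0).round(4),"zr",np.percentile(P[:,2],[5,95]).round(3),"rect mm",np.round(r[0],1),np.round(r[1],1),round(r[2],1))
    Pz=np.zeros(H.shape+(3,)); A,u,v=pts(n,d,p,roi); Pz[v,u]=A
    z=Pz[...,2]
    red=((H<6)|(H>174))&(S>180)&(V>90); rep("red",red&(z>.028)&(z<.042))
    white=(S<40)&(V>170); rep("blocktop",white&(z>.041)&(z<.055))
    rep("railwhite",(S<50)&(V>130)&(z>.012)&(z<.026))
    rep("blue",(H>100)&(H<125)&(S>120))
    rep("jig all z>.003", (z>.012)&(z<.2))
    rep("tower",(z>.105)); rep("pile top",(z>.05)&(z<.066))
E
```

```text
top red 162 px 287.0 253.0 xyz med [0.5115 0.1513 0.0335] zr [0.03  0.036] rect mm [513.6 151.2] [ 11.8 115.1] 83.2
top blocktop 99 px 308.0 256.0 xyz med [0.5048 0.0905 0.0459] zr [0.043 0.049] rect mm [505.4  90.3] [27.4 31.1] 83.4
top railwhite 916 px 349.0 263.0 xyz med [ 0.4777 -0.0353  0.019 ] zr [0.016 0.022] rect mm [495.9  -0.5] [288.  113.9] 83.4
top blue 23 px 374.0 266.0 xyz med [ 0.4839 -0.0953  0.0194] zr [0.015 0.022] rect mm [484.  -95.4] [ 6.4 22.5] 84.0
top jig all z>.003 3123 px 307.0 254.0 xyz med [0.5096 0.137  0.0267] zr [0.013 0.1  ] rect mm [549.5  60.6] [433.7 208. ] 83.7
top tower 154 px 264.0 253.0 xyz med [0.5051 0.2003 0.1211] zr [0.11  0.124] rect mm [505.9 201.7] [30.  30.5] 73.4
top pile top 584 px 269.0 250.0 xyz med [0.5222 0.1947 0.0575] zr [0.054 0.06 ] rect mm [511.7 163.3] [151.2  75.9] 84.6
scene red 0
scene blocktop 90 px 367.0 185.0 xyz med [0.5063 0.0948 0.0491] zr [0.045 0.051] rect mm [504.3  94.1] [31.5 31.4] 88.8
scene railwhite 632 px 344.0 179.0 xyz med [0.5194 0.0513 0.0216] zr [0.015 0.025] rect mm [562.4  61.6] [435.9 242.5] 82.9
scene blue 28 px 331.0 157.0 xyz med [ 0.4849 -0.0918  0.0208] zr [0.013 0.024] rect mm [484.9 -91.8] [23.4  9.2] 1.1
scene jig all z>.003 5337 px 361.0 206.0 xyz med [0.545  0.175  0.0409] zr [0.014 0.104] rect mm [577.7  59.9] [436.3 273.3] 83.0
scene tower 262 px 381.0 186.0 xyz med [0.5132 0.2051 0.119 ] zr [0.107 0.126] rect mm [581.9 137.1] [ 38.7 246.1] 47.9
scene pile top 944 px 368.0 214.0 xyz med [0.5441 0.1998 0.0599] zr [0.051 0.065] rect mm [593.4 147.5] [168.9 254.9] 81.2
```

View pics/topc.png

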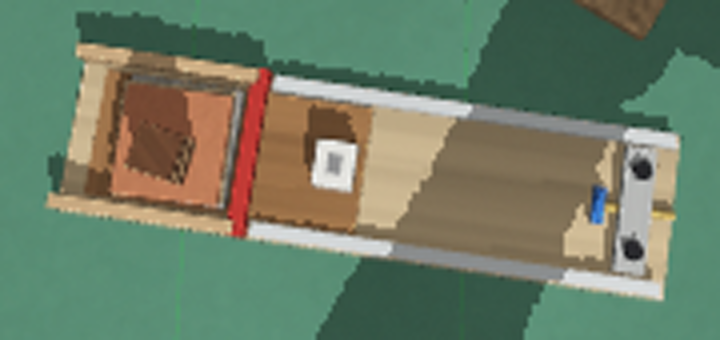

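The crop confirms it: the block at crop (333,163) stands on the board that runs under the red gate (250,150). Pad (598,205), stop (640,210). Draw direction is about −96.6° in world, and the jig origin is about (0.505, 0.078). Next I move above the block and look from the wrist.

```bash
cat >> h.py <<'E'
A=np.deg2rad(-96.6); D=np.array([np.cos(A),np.sin(A),0])
def quat(ydeg):  # tool down, tool y at angle ydeg
    f=np.deg2rad(ydeg+90)/2; return np.array([0,np.cos(f),np.sin(f),0])
E
python3 - <<'E'
from cell import ctrl
from h import *
best=None
for y in (-6.6,173.4):
    qs=[ctrl.inverse_kinematics([0.505+s*D[0],0.092+s*D[1],z],quat(y)) for s,z in((0,.15),(0,.022),(.17,.022))]
    print(y,[None if q is None else q.round(2).tolist() for q in map(lambda a:None if a is None else np.array(a),qs)])
    if all(q is not None for q in qs):
        m=max(abs(q[6]) for q in qs)
        if best is None or m<best[0]: best=(m,y)
y=best[1]; print("using",y)
ctrl.movep([0.505,0.092,.15],quat(y)); ctrl.grip(.055,10)
p=ctrl.camera_params("wrist"); im,d=ctrl.capture("wrist")
cv2.imwrite("pics/w0.png",im); np.savez("pics/w0.npz",im=im,d=d,T=p["cam_to_world"])
print({k:np.round(v,4).tolist() for k,v in p.items()}); s=ctrl.get_state(); print(s["time"],s["eef_pos"],s["ft_force"],s["opening"])
E
```

```text
-6.6 [[0.07, 0.54, -0.44, 1.95, 0.34, 0.73, -0.69], [-0.15, 0.73, -0.12, 2.03, 0.21, 0.39, -0.56], [0.21, 0.72, -0.16, 2.09, 0.31, 0.36, -0.32]]
173.4 [[0.42, 0.73, -1.06, 1.94, 0.79, 0.96, 2.0], [-0.6, 0.82, 0.58, 2.05, -0.88, 0.54, -2.63], [-0.18, 0.76, 0.43, 2.1, -0.76, 0.43, -2.41]]
using -6.6
{'fx': 309.7069, 'fy': 309.7069, 'cx': 319.9971, 'cy': 203.2139, 'cam_to_world': [[0.9934, -0.1104, -0.0315, 0.5138], [-0.1148, -0.9559, -0.2703, 0.1712], [-0.0003, 0.2721, -0.9623, 0.3298], [0.0, 0.0, 0.0, 1.0]]}
3.7583 [0.50501641 0.09202873 0.15002999] [-0.30853427  0.02930983  0.23418381] 0.05498287919995132
```

View pics/w0.png

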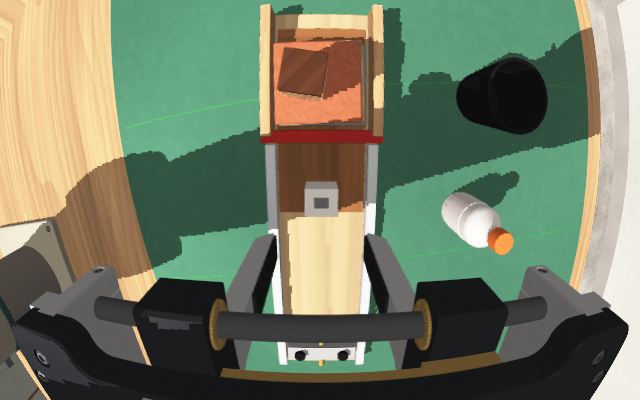

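The wrist view shows the block's top face centred at about (321,203), the gate at (322,137) and the rails at columns 278/366. The tower stands at about (303,73). I cast the ray onto z = 0.047, then descend and grip.

```bash
cat >> h.py <<'E'
def wray(p,u,v,z):
    a=np.array([u-p["cx"],v-p["cy"]]); r=np.hypot(*a); th=r/p["fx"]
    c=np.r_[a/max(r,1e-9)*np.sin(th),np.cos(th)]; T=np.array(p["cam_to_world"]); w=T[:3,:3]@c
    return T[:3,3]+w*(z-T[2,3])/w[2]
E
python3 - <<'E'
from cell import ctrl
from h import *
p=ctrl.camera_params("wrist")
b=wray(p,321.5,203,.047); print("block",b)
for n,uv,z in(("gateL",(261,142),.035),("gateR",(383,142),.035),("railL",(276,200),.02),("railR",(368,200),.02)): print(n,wray(p,*uv,z))
b0=np.array([0.505,0.092,0]); e=(b-b0)*[1,1,0]; print("offset",e)
if np.hypot(*e[:2])<.008:
    g=b*[1,1,0]-0.0*D
    q=quat(-6.6); ctrl.movel(list(g+[0,0,.06]),.15,orientation=q)
    print("hit",ctrl.movel(list(g+[0,0,.022]),.06,max_force=6))
    s=ctrl.get_state(); print(s["eef_pos"],s["ft_force"])
    ctrl.grip(.02,30); s=ctrl.get_state(); print(s["time"],s["opening"],s["eef_pos"],s["ft_force"],s["ft_torque"])
    im,d=ctrl.capture("wrist"); cv2.imwrite("pics/w1.png",im)
E
```

```text
block [0.50602949 0.09181282 0.047     ]
gateL [0.45495902 0.15553821 0.035     ]
gateR [0.57137293 0.14219011 0.035     ]
railL [0.45849998 0.09291223 0.02      ]
railR [0.5539218  0.08189723 0.02      ]
offset [ 0.00102949 -0.00018718  0.        ]
hit False
[0.50604331 0.09195155 0.02194423] [-0.22280656 -0.12627842 -0.3125841 ]
5.775 0.031843691322256895 [0.50618644 0.09178874 0.02223097] [0.26882594 0.34022032 2.93280748] [-0.03130549 -0.00694796  0.06296855]
```

View pics/w1.png

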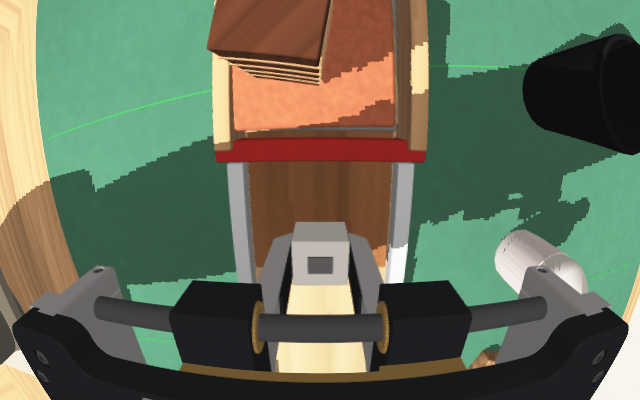

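Gripped: opening is 31.8 mm on the 32 mm block. The view shows the block centred between the fingers at (320,250), with the pile upright. Next I draw it in stages.

```bash
cat > draw.py <<'E'
from cell import ctrl
from h import *
import json
s=ctrl.get_state(); g=np.array(s["eef_pos"]); json.dump(g.tolist(),open("g.json","w"))
L=np.array([-D[1],D[0],0])
for t,v in((.006,.012),(.03,.03),(.06,.03),(.09,.03),(.115,.025),(.13,.025)):
    h=ctrl.movel(list(g+t*D),v,max_force=22); s=ctrl.get_state(); e=np.array(s["eef_pos"])-g; f=s["ft_force"]
    print(t,h,"t",round(s["time"],2),"along %.4f lat %.4f z %.4f"%(e@D,e@L,e[2]),"F along %.2f lat %.2f z %.2f"%(f@D,f@L,f[2]),round(s["opening"],4),flush=True)
    if h: break
for n in("top","wrist"):
    im,d=ctrl.capture(n); cv2.imwrite(f"pics/{n}2.png",im)
    if n=="top": c=im[215:300,225:405]
cv2.imwrite("pics/mix2.png",np.vstack([cv2.resize(c,(640,300),interpolation=cv2.INTER_CUBIC),im[:300]]))
E
python3 draw.py
```

```text
0.006 False t 6.47 along 0.0048 lat 0.0002 z 0.0000 F along -4.86 lat -0.23 z -0.35 0.0316
0.03 False t 7.42 along 0.0283 lat 0.0003 z 0.0000 F along -6.92 lat 0.20 z 0.50 0.0316
0.06 False t 8.57 along 0.0608 lat 0.0000 z -0.0000 F along 0.18 lat 0.88 z 1.62 0.0316
0.09 False t 9.72 along 0.0905 lat -0.0000 z -0.0000 F along -0.34 lat -0.17 z 1.50 0.0318
0.115 False t 10.88 along 0.1155 lat -0.0001 z -0.0000 F along -0.29 lat -0.16 z 2.80 0.032
0.13 False t 11.62 along 0.1307 lat -0.0000 z -0.0000 F along 0.87 lat 0.76 z 1.27 0.0319
```

View pics/mix2.png

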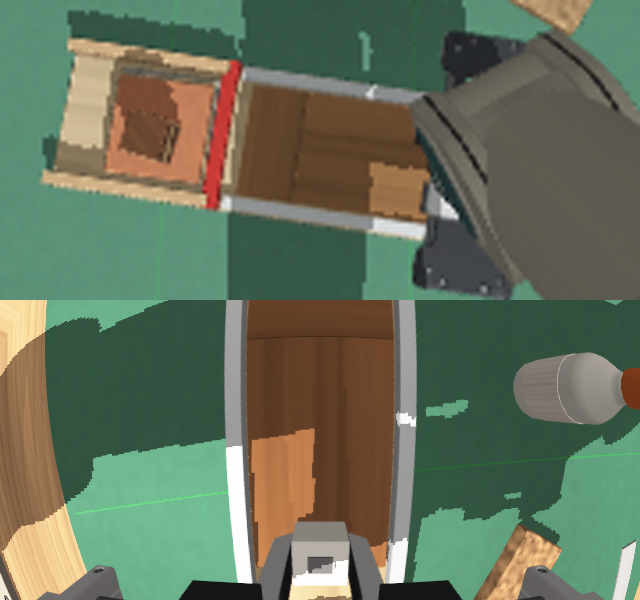

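The pile sits neat behind the gate with the tower upright, and the pale gap at the gate shows the board's tail is through. Next I creep in and feel for the pad.

```bash
cat > press.py <<'E'
from cell import ctrl
from h import *
import json
g=np.array(json.load(open("g.json")))
def push(n=5):
    r=[]
    for _ in range(n): ctrl.wait(.02); r.append(-(ctrl.get_state()["ft_force"]@D))
    return float(np.mean(r))
t=.131; log=[]; step=.0005; base=None
while t<.19:
    t+=step; ctrl.movel(list(g+t*D),.01); f=push(); e=(np.array(ctrl.get_state()["eef_pos"])-g)@D
    log.append((round(t*1e3,2),round(e*1e3,2),round(f,2)))
    if base is None:
        if len(log)>=6 and f-np.median([l[2] for l in log[-9:-1]])>1.6:
            base=float(np.median([l[2] for l in log[-9:-1]])); step=.00015
    if base is not None and f-base>6.2: break
    if f>8: break
print(log[::8]); print(log[-18:]); print("base",base,"n",len(log),"time",ctrl.get_state()["time"])
for _ in range(3): ctrl.wait(.25); print("hold",round(push(),2))
json.dump(t,open("t.json","w")); s=ctrl.get_state(); print(s["time"],s["ft_force"],s["eef_pos"])
E
python3 press.py
```

```text
[(131.5, np.float64(131.26), 0.94), (135.5, np.float64(135.57), 1.53), (139.5, np.float64(139.54), 1.23), (143.5, np.float64(143.56), 1.56), (147.5, np.float64(147.56), 0.83), (151.5, np.float64(151.51), 1.54), (155.5, np.float64(155.56), 1.03), (159.5, np.float64(159.56), 1.17), (163.5, np.float64(163.51), 1.14), (165.4, np.float64(164.5), 5.88)]
[(162.0, np.float64(162.06), 0.97), (162.5, np.float64(162.55), 1.26), (163.0, np.float64(163.06), 1.13), (163.5, np.float64(163.51), 1.14), (164.0, np.float64(163.76), 2.18), (164.5, np.float64(164.07), 3.79), (164.65, np.float64(164.27), 4.81), (164.8, np.float64(164.33), 5.25), (164.95, np.float64(164.38), 5.23), (165.1, np.float64(164.46), 5.7), (165.25, np.float64(164.48), 6.03), (165.4, np.float64(164.5), 5.88), (165.55, np.float64(164.58), 6.39), (165.7, np.float64(164.61), 6.34), (165.85, np.float64(164.65), 6.6), (166.0, np.float64(164.71), 6.79), (166.15, np.float64(164.69), 7.26), (166.3, np.float64(164.76), 7.45)]
base 1.2 n 79 time 38.1083
hold 7.11
hold 7.48
hold 7.12
39.1083 [-0.21591531  7.06010539  1.49297788] [ 0.48726621 -0.07186168  0.02226763]
```

Contact is at about 163.6 mm of travel. Pressed at roughly 6 N net for over a second (7.2 N push minus 1.2 N drag). Next I ease the push off before opening, so the spring doesn't kick the board back.

```bash
cat > rel.py <<'E'
from cell import ctrl
from h import *
import json
g=np.array(json.load(open("g.json"))); t=json.load(open("t.json"))
def push(n=4):
    r=[]
    for _ in range(n): ctrl.wait(.02); r.append(-(ctrl.get_state()["ft_force"]@D))
    return float(np.mean(r))
log=[]
for _ in range(25):
    t-=.00025; ctrl.movel(list(g+t*D),.01); f=push(); e=(np.array(ctrl.get_state()["eef_pos"])-g)@D; log.append((round(t*1e3,2),round(float(e)*1e3,2),round(f,2)))
    if f<.8: break
print(log)
ctrl.grip(.05,10); print("open",ctrl.get_state()["opening"],ctrl.get_state()["ft_force"])
q=np.array(ctrl.get_state()["eef_pos"])
ctrl.movel([q[0],q[1],.10],.08); 
ctrl.movel([q[0],q[1],.16],.12)
p=ctrl.camera_params("wrist"); im,d=ctrl.capture("wrist"); cv2.imwrite("pics/w3.png",im)
print(wray(p,320,203,.047),q,ctrl.get_state()["time"])
E
python3 rel.py
```

```text
[(166.05, 164.74, 7.24), (165.8, 164.72, 6.42), (165.55, 164.72, 5.63), (165.3, 164.67, 5.4), (165.05, 164.64, 5.04), (164.8, 164.64, 5.27), (164.55, 164.59, 4.67), (164.3, 164.52, 3.74), (164.05, 164.36, 2.78), (163.8, 164.13, 1.83), (163.55, 163.94, 0.57)]
open 0.04978040050024341 [-0.31962657 -0.63751654  0.32232771]
[ 0.48600634 -0.07358817  0.047     ] [ 0.48726453 -0.07073058  0.02219699] 44.925
```

View pics/w3.png

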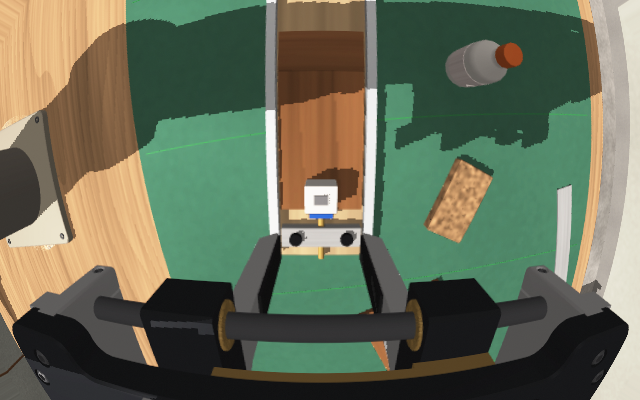

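The pad (320,215) appears to touch the board's nose, and the board sits square between the rails. The pad was still about 0.3 mm compressed when the fingers opened, so a small bounce can't be ruled out. There is time for a gentle nudge from behind the block with closed fingers, then a slow retreat, so the edge is left on the pad.

```bash
cat > nudge.py <<'E'
from cell import ctrl
from h import *
import json
g=np.array(json.load(open("g.json")))
def P(t,z): return list((g+t*D)*[1,1,0]+[0,0,z])
def push(n=3):
    r=[]
    for _ in range(n): ctrl.wait(.02); r.append(-(ctrl.get_state()["ft_force"]@D))
    return float(np.mean(r))
ctrl.movel(P(.130,.16),.15); ctrl.grip(0,10)
ctrl.movel(P(.130,.032),.12,max_force=6); b=push(5); print("base",b,ctrl.get_state()["eef_pos"][2])
print("hit",ctrl.movel(P(.146,.032),.012,max_force=2))
e=(np.array(ctrl.get_state()["eef_pos"])-g)@D; t=e; log=[]
print("e",e,"F",push()-b)
while ctrl.get_state()["time"]<56:
    f=push()-b; e=(np.array(ctrl.get_state()["eef_pos"])-g)@D; log.append((round(t*1e3,2),round(float(e)*1e3,2),round(f,2)))
    if f>3 or t>.150: break
    t+=.00025; ctrl.movel(P(t,.032),.01)
print(log); log=[]
for _ in range(20):
    t-=.0002; ctrl.movel(P(t,.032),.01); f=push()-b; e=(np.array(ctrl.get_state()["eef_pos"])-g)@D; log.append((round(t*1e3,2),round(float(e)*1e3,2),round(f,2)))
    if f<.2: break
print(log)
ctrl.movel(P(t-.008,.032),.03); ctrl.movel(P(t-.008,.16),.12)
im,d=ctrl.capture("wrist"); cv2.imwrite("pics/w4.png",im); print(ctrl.get_state()["time"])
im2,d=ctrl.capture("top")
cv2.imwrite("pics/mix4.png",np.vstack([cv2.resize(im2[215:300,225:405],(640,300),interpolation=cv2.INTER_CUBIC),cv2.resize(im[150:270,240:400],(400,300),interpolation=cv2.INTER_CUBIC).repeat(1,0) if 0 else cv2.copyMakeBorder(cv2.resize(im[130:250,240:400],(400,300),interpolation=cv2.INTER_CUBIC),0,0,0,240,cv2.BORDER_CONSTANT)]))
E
python3 nudge.py
```

```text
base 0.0413480932437765 0.03266403153136377
hit True
e 0.14008195776720275 F 0.7356227781421948
[(np.float64(140.08), 140.02, 0.28), (np.float64(140.33), 140.07, 1.23), (np.float64(140.58), 140.24, 2.28), (np.float64(140.83), 140.47, 3.67)]
[(np.float64(140.63), 140.48, 3.55), (np.float64(140.43), 140.46, 3.54), (np.float64(140.23), 140.39, 3.18), (np.float64(140.03), 140.29, 2.42), (np.float64(139.83), 140.09, 1.48), (np.float64(139.63), 139.96, 0.41), (np.float64(139.43), 139.57, 0.6), (np.float64(139.23), 139.21, -0.22)]
53.4167
```

View pics/mix4.png

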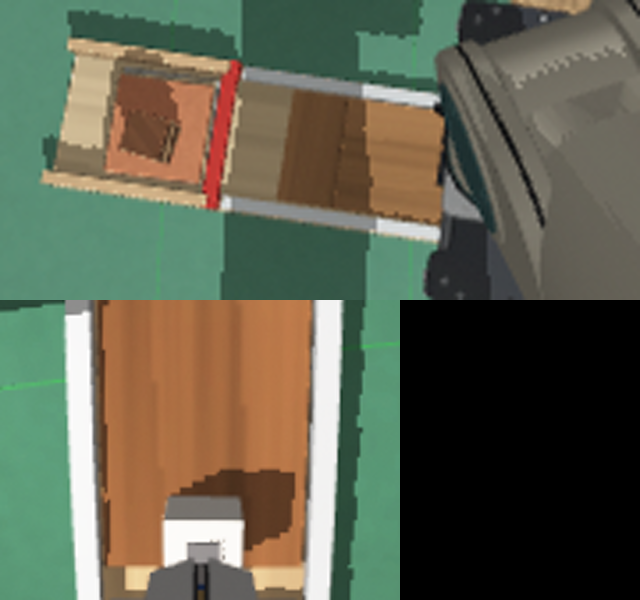

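The nudge force rose at the pad's own stiffness with no free-travel plateau, so the edge was on the pad. It was then eased off slowly. The pile still looks neat, so I'm handing in.

```bash
python3 -c "
from cell import ctrl
ctrl.wait(.3); print(ctrl.get_state()['time']); ctrl.close_job()"
```

```text
53.7667
the job is handed in; nothing more can be done
```

The board is drawn out and left resting on the pad, with the pile standing behind the gate. I handed the job in at about 54 s of the 67 s allowed; the system reports no verdict.

- **Drawing:** I gripped the white block and drew the board about 130 mm, which took its tail past the gate. Drag between stages read up to 7 N.
- **Pressing:** I felt the pad at about 163.6 mm of travel. I held it for just over a second at about 6 N net, that is a 7.2 N push less 1.2 N of drag. I eased the push to under 1 N before letting go.
- **Contact check:** The fingers opened with the pad still about 0.3 mm compressed, so I nudged the block from behind with closed fingers. The force rose at once to 3.7 N over about 0.45 mm, with no free travel, so the edge was on the pad. I then backed away slowly.
- **Final views:** The board was flat and square between the rails. From above, the pile looked neatly stacked behind the gate with the tower upright. Bottle and cork looked undisturbed when last seen after release; the cup was not in the later pictures, but nothing went near it.
- **Not measured:** I inferred the force left on the pad at the end from that nudge, and could not read it directly. In the last picture the fingers hid the pad. I judged the pile and tower by eye only.

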